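# Feel the gap under the sprung foot

## Robot

A 6-joint arm with a two-finger parallel gripper is mounted at the origin on the work surface. World frame = base frame: x ahead of the robot, y to its left, z up, the work surface at z = 0. Lengths are in m, angles in rad, forces in N, time in s.
With the tool pointing down it reaches from about 0.3 to 0.875 m from the base axis. Payload 6.4 kg.
Tool frame: the origin (TCP) lies midway between the tips of the shut fingers; the grasp point (between the pads) lies 19 mm behind it; z points along the fingers, y is the line along which they close (so a half turn about z gives the same grasp; the last joint's range is limited). The gripper opens to 85 mm and grips with 20 to 120 N. Pads are 22 mm wide; open, the fingers measure 114 mm over their backs; the gripper's body (76 mm by 85 mm) begins 54 mm behind the grasp point. The pads swing forward as they close: fully open they stand 13 mm farther back than shut.
Start: joints at [-0.206, 0.181, 1.607, -0, 1.354, -0.206], TCP at [0.575, 0, 0.231] pointing down, gripper open.
Joint ranges: [-2.99, 2.99], [-0.89, 2.07], [0.3, 2.58], [-1.14, 4.28], [0, 2.63], [-3.12, 3.12]. Speed limits (rad/s): [2.57, 2.57, 3.01, 3.14, 3.14, 3.14].

## Interface

Orientations are given as a unit quaternion [w, x, y, z].
In Python, from bench import status, camera, ctrl gives the robot as it stands. The module is installed in compiled form; this text tells all that it offers.
- The arm moves only by the shell command python3 -m handwheel 'ROWS'. ROWS is JSON, a list that holds one entry, the list of rows, each a list of 7 numbers: the opening, from -1 (shut) to 1 (fully open), then the shift along the tool's x, y, z in cm, then the turn, a rotation vector about the tool's x, y, z in degrees. A call has 1 to 10 rows; each row is the pose to reach, as a shift and turn from the pose commanded when the call began, along the tool's axes at that moment; what a row does not reach only later rows make up. A row lasts 1/8 s, in which the tool goes at most 62.5 mm and 10.7 degrees, less where a joint would pass 70% of its speed; a pose out of reach is approached as far as the arm can. A call with a gripper value outside its range is refused whole. The fingers move at their own pace and stop on an object; the grip force is fixed at half the most. Time passes only in rows, so rows that repeat a pose let the fingers close. It gives the time, the measured TCP pose, the force, the opening and the grip force at its end, in the units of the state.
- status.get_obs(): the state, without advancing time (a new reading comes with each control period).
- camera(name): name is "scene" or "side" or "wrist"; returns a dict with "frame" (384x512x3 uint8, blue, green, red), "depth" (384x512 float32, m along the optical axis (not along the pixel's ray), 0 where there is no reading), "fx", "fy", "cx", "cy" (pixels), "extrinsics" (4x4, takes a point from camera to world coordinates); the wrist camera has in their place "hand_eye" (4x4, takes a point from camera to tool coordinates, whose origin is the TCP and whose axes are the flange's). Camera axes: x right, y down, z forward; pixel columns grow to the right and rows downward; lengths in m; the calibration is good to about 2 mm. A picture is of the moment at which its call begins: read the wrist's pose just before it.
- ctrl.hand_in(): hands the job in; it is judged then, once.
The state is a dict: "time_s": time; "q": joint angles; "dq": joint speeds; "joint_efforts": joint torques, N m; "eef_pos": TCP position; "eef_rot": TCP orientation; "wrist_force": force on the tool from outside, world axes, zero at the start; "torque": the same for the moment, N m; "opening": opening from 0.0 (shut) to 1.0 (fully open); "grasp_force": force on a finger pad.
Only numpy, scipy, OpenCV 4.12 (cv2) and the standard library are available. Lean on these libraries where they do the work, as an engineer would, in place of code of your own. Each camera call takes 0.05 s, during which the arm holds its last target. There are 200 camera calls.

## Task

Pick up the thicker of the two feeler gauges by its grip and slide its blade, tapered tip first and flat on the bench, under the sprung foot of the aluminium frame from the ramp side, until the foot drags on the full thickness of the blade. Then let go and leave the gauge lying there, straight in the gap; leave the thinner gauge where it lies.

Things in the scene. Friction and masses are not known exactly. Their poses are not given: they have to be found in the camera images.
- thick_gauge: Loose steel feeler blade, 0.28 kg, 120 (x) x 30 (y) mm, 14 mm thick, flat on the bench. Origin: centre of its underside; +x to the tip at x = 60; the top tapers over the last 30 mm to 4 mm at the tip. Upright black rectangular grip block, 36 long (x), 22 wide (y), centred at x = -35, from z = 14 to 58 mm: pinch it across y from above.
- thin_gauge: The thinner gauge, not to be used: same blade outline, 120 x 30 mm, but 6 mm thick (3 at the tip), with an upright round black grip 22 mm in diameter at x = -35, top at z = 58 mm. Origin and axes as on the thick one. It would pass under the foot without touching.
- frame: Fixed aluminium portal: posts at y = +-100 mm, cross rail (x 0 to 30, top 73 mm, pins to 84), feet reach back to x = 100. Under the rail a sprung steel foot, 70 mm wide, flat underside x 0 to 30; its 30 degree lead-in ramp juts forward to x = -25, 24 mm high. Origin: on the bench below mid front edge of the flat. +x points from the ramp into the gap: the blade goes in along +x, lying on the bench.
- foot (a joint): Lift of the sprung foot in m: 0 at rest (flat underside 9 mm above the bench), up to 0.014. The thick blade lying flat, full thickness under it, lifts it to about 0.005; the thin one does not. Spring and weight press down about 1.2 N at rest, 2.2 N at 5 mm; the blade slides in against 5 to 10 N of drag.
There are look-alikes about, which are no part of the job. Leave any green look-alike of the thick_gauge alone.

How it is judged:
By the outcome, as a careful person would: the job done as asked, in the order asked, and still so for the second after the job is handed in, with the robot touching nothing.
It also fails if it takes over 35 s, if anything falls off the work surface, if the arm or the gripper's body presses on something with over 40 N, if the wrist force passes 120 N, or if a joint passes its speed limit or range.

## Working session

There is one attempt and no reset: what is moved stays moved. The work goes in short steps, Python scripts to look and compute and a shell command to move; the robot and the scene stay as the last step left them, time stands still between calls to the robot, and variables do not carry over. Pictures are saved under pics/ and viewed, at most 10 in all, crops included, and the job is handed in when it is done.

```bash
mkdir -p pics; python3 - <<'E'
from bench import status,camera
import cv2,numpy as np
s=status.get_obs();print(s)
for n in("scene","side"):
    c=camera(n);cv2.imwrite(f"pics/{n}1.png",c["frame"]);np.savez(f"{n}1.npz",**c)
    print(n,c["extrinsics"].round(3).tolist(),c["fx"])
E
```

```text
{'time_s': 0.0, 'q': array([-2.06317190e-01,  1.81537653e-01,  1.60801916e+00,  3.72988191e-06,
        1.35379941e+00, -2.06291928e-01]), 'dq': array([ 0.00040741,  0.00025327,  0.00029849,  0.00101658, -0.00016291,
        0.00039308]), 'joint_efforts': array([ 3.41415571e-04, -4.44869328e+01, -3.51340663e+01, -2.51131587e-04,
        9.11703974e-03,  3.43231875e-05]), 'eef_pos': array([5.74442492e-01, 1.25491522e-04, 2.30380672e-01]), 'eef_rot': array([-7.39014442e-04,  7.07115723e-01,  7.07097290e-01, -4.81046593e-04]), 'wrist_force': array([-0.54822496,  0.80738221, -0.00518363]), 'torque': array([-0.04132466, -0.04425546,  0.02887127]), 'grasp_force': 0.0, 'opening': 1.0012493673366363}
scene [[0.544, 0.707, -0.451, 1.148], [0.839, -0.452, 0.304, -0.428], [0.011, -0.544, -0.839, 1.371], [0.0, 0.0, 0.0, 1.0]] 497.03602299965814
side [[0.843, -0.276, 0.461, -0.16], [-0.537, -0.474, 0.698, -0.841], [0.026, -0.836, -0.548, 0.748], [0.0, 0.0, 0.0, 1.0]] 446.1671134169086
```

View pics/scene1.png

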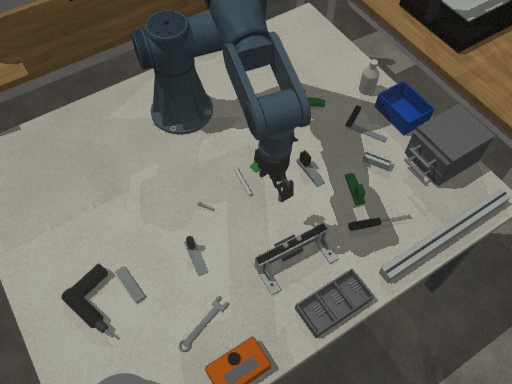

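View pics/side1.png

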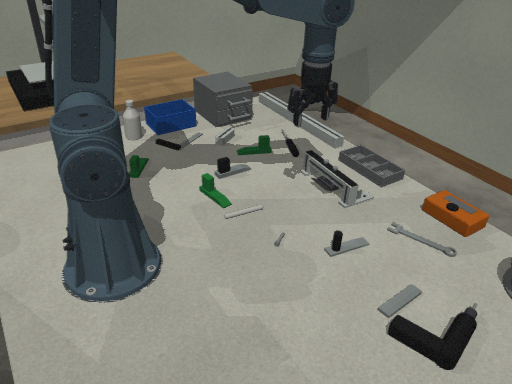

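The thick gauge (rectangular grip) is at scene (308,165) and side (230,170). The thin gauge (round grip) is at scene (197,255). The frame is at scene (295,255), with its feet pointing away from the robot. Next I'll measure them.

```bash
cat > h.py <<'E'
import numpy as np,cv2
def cloud(c,T=None):
    d=c["depth"];v,u=np.indices(d.shape)
    p=np.stack([(u-c["cx"])/c["fx"]*d,(v-c["cy"])/c["fy"]*d,d,np.ones_like(d)],-1)
    return (p@(c["extrinsics"] if T is None else T).T)[...,:3]
def topdown(clouds,frames,x0,x1,y0,y1,res):  # image: right=-y, up=+x
    h,w=int((x1-x0)/res),int((y1-y0)/res);img=np.zeros((h,w,3),np.uint8);z=np.full((h,w),-1.)
    for P,F in zip(clouds,frames):
        P=P.reshape(-1,3);F=F.reshape(-1,3);r=((x1-P[:,0])/res).astype(int);q=((y1-P[:,1])/res).astype(int)
        o=np.argsort(P[:,2]);o=o[(r[o]>=0)&(r[o]<h)&(q[o]>=0)&(q[o]<w)]
        for i in o:
            if P[i,2]>z[r[i],q[i]]: z[r[i],q[i]]=P[i,2];img[r[i],q[i]]=F[i]
    return img,z
E
python3 - <<'E'
from h import *
S=np.load("scene1.npz");D=np.load("side1.npz")
PS,PD=cloud(S),cloud(D)
for n,P,pts in(("scene",PS,[(305,158),(318,180),(197,255),(318,230),(262,260),(272,290),(335,262),(350,185)]),("side",PD,[(224,163),(240,170),(320,182),(357,200),(310,158),(338,236)])):
    for u,v in pts: print(n,u,v,P[v,u].round(3))
a=cv2.resize(S["frame"][140:300,235:365],None,fx=4,fy=4,interpolation=2)
b=cv2.resize(D["frame"][130:220,200:390],None,fx=4,fy=4,interpolation=2)
cv2.imwrite("pics/a.png",a[:600]);cv2.imwrite("pics/b.png",b)
E
```

```text
scene 305 158 [0.447 0.22  0.063]
scene 318 180 [0.513 0.231 0.007]
scene 197 255 [ 0.534 -0.233  0.01 ]
scene 318 230 [0.684 0.096 0.071]
scene 262 260 [ 0.677 -0.096  0.078]
scene 272 290 [ 0.744 -0.105  0.006]
scene 335 262 [0.772 0.103 0.   ]
scene 350 185 [0.587 0.305 0.012]
side 224 163 [0.433 0.224 0.044]
side 240 170 [0.485 0.212 0.01 ]
side 320 182 [0.658 0.02  0.014]
side 357 200 [ 0.7   -0.102  0.004]
side 310 158 [0.667 0.088 0.063]
side 338 236 [ 0.49  -0.244  0.056]
```

View pics/a.png

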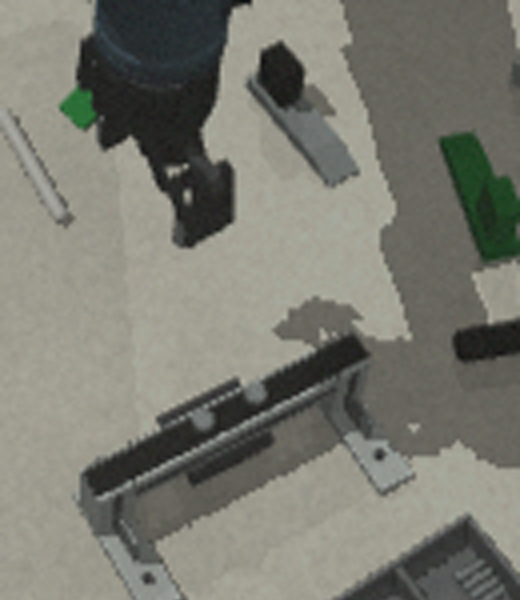

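View pics/b.png

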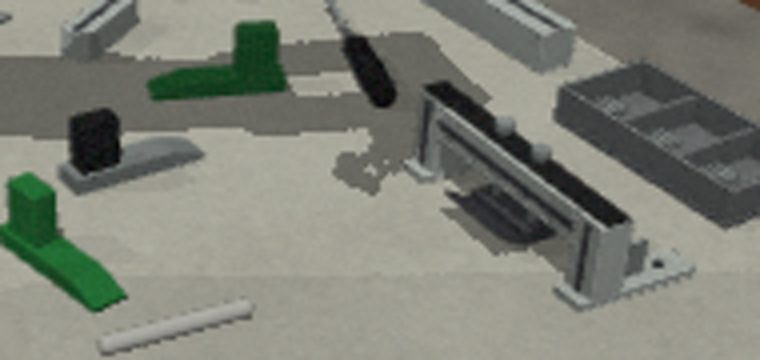

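Scene crop: the thick gauge's grip is at (282,75) and its tip at (340,170), pointing roughly +x. The rail runs from (90,480) to (360,350). A green look-alike lies between the gauge and the frame, partly under the gripper. I'll fit the poses.

```bash
python3 - <<'E'
from h import *
S=np.load("scene1.npz");D=np.load("side1.npz")
PS,PD=cloud(S),cloud(D)
A=np.vstack([PS.reshape(-1,3),PD.reshape(-1,3)]);C=np.vstack([S["frame"].reshape(-1,3),D["frame"].reshape(-1,3)]).astype(int)
src=np.r_[np.zeros(PS[...,0].size),np.ones(PD[...,0].size)]
def sel(x0,x1,y0,y1,z0,z1): return (A[:,0]>x0)&(A[:,0]<x1)&(A[:,1]>y0)&(A[:,1]<y1)&(A[:,2]>z0)&(A[:,2]<z1)
def rect(n,m):
    for k in(0,1):
        p=A[m&(src==k)]
        if len(p)<5: print(n,k,len(p));continue
        r=cv2.minAreaRect((p[:,:2]*1000).astype(np.float32));print(n,k,len(p),np.round(r[0],1),np.round(r[1],1),round(r[2],1),"z",np.percentile(p[:,2],[5,50,95]).round(4))
rect("rail top",sel(.62,.76,-.13,.13,.066,.08))
rect("frame all",sel(.60,.80,-.13,.13,.004,.1))
g=(C[:,1]-np.maximum(C[:,0],C[:,2]))<12
rect("grip top",sel(.38,.52,.17,.28,.05,.068)&g)
rect("grip",sel(.38,.52,.17,.28,.02,.068)&g)
rect("gauge",sel(.38,.56,.17,.28,.004,.018)&g)
rect("bench",sel(.5,.6,-.1,-.05,-.02,.02))
rect("green near",sel(.38,.62,.03,.17,.004,.068)&(C[:,1]-np.maximum(C[:,0],C[:,2])>20))
rect("green far",sel(.5,.75,.2,.4,.004,.068)&(C[:,1]-np.maximum(C[:,0],C[:,2])>20))
rect("rod",sel(.45,.62,-.06,.12,.003,.018)&g)
# top-down pic
img,z=topdown([PS,PD],[S["frame"],D["frame"]],.35,.80,-.2,.4,.001)
img=cv2.dilate(img,np.ones((3,3)));cv2.imwrite("pics/td.png",img)
E
```

```text
rail top 0 717 [677.6   5.8] [231.3  33.6] 86.2 z [0.0679 0.0732 0.0781]
rail top 1 420 [672.1   4.6] [233.4  32.7] 87.2 z [0.067  0.0715 0.0749]
frame all 0 2363 [ 7.001e+02 -7.000e-01] [198.8 258.3] 0.0 z [0.0044 0.0236 0.0775]
frame all 1 1498 [694.8   4.9] [145.4 257.5] 10.2 z [0.0068 0.0479 0.074 ]
grip top 0 71 [435.2 231.4] [38.4 25.4] 0.2 z [0.0532 0.0579 0.0623]
grip top 1 59 [431.6 227.3] [25.7 35.6] 87.6 z [0.0519 0.0564 0.0582]
grip 0 144 [460.6 230.3] [89.1 27.8] 0.3 z [0.0213 0.0492 0.0614]
grip 1 165 [431.4 226.9] [27.  36.2] 88.6 z [0.0238 0.0438 0.0576]
gauge 0 441 [471.4 225.2] [177.5 109.6] 0.5 z [0.0043 0.0075 0.0167]
gauge 1 206 [465.2 227.2] [118.9  34.5] 1.1 z [0.0046 0.0118 0.0158]
bench 0 483 [549.8 -75.1] [49.8 99.5] 89.9 z [-0.0037  0.0014  0.0062]
bench 1 364 [549.9 -74.9] [99.8 49.6] 0.3 z [-0.0029 -0.0006  0.0021]
green near 0 0
green near 1 0
green far 0 277 [603.  310.4] [ 30.3 121.8] 68.6 z [0.0077 0.0162 0.0612]
green far 1 308 [598.5 308.9] [ 39.8 115.1] 68.1 z [0.0055 0.0145 0.0568]
rod 0 753 [535.   29.9] [179.6 169.6] 89.9 z [0.0031 0.0045 0.0079]
rod 1 18 [546.5  33. ] [129.7 175.8] 7.5 z [0.0031 0.0035 0.0046]
```

View pics/td.png

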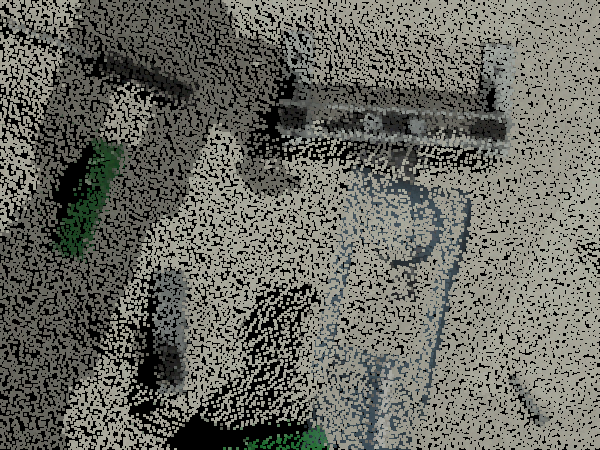

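```bash
python3 -m handwheel '[[[1,4,-2,0,0,0,10],[1,8,-4,1,0,0,20],[1,12,-7,1.5,0,0,30],[1,16,-10,2,0,0,40],[1,20,-12,2,0,0,50],[1,22.9,-14.1,2,0,0,60],[1,22.9,-14.1,2,0,0,70],[1,22.9,-14.1,2,0,0,80],[1,22.9,-14.1,2,0,0,90],[1,22.9,-14.1,2,0,0,90]]]'
cat > look.py <<'E'
import sys
from h import *
from bench import status,camera
from scipy.spatial.transform import Rotation as R
def wrist():
    s=status.get_obs();c=camera("wrist");q=s["eef_rot"];T=np.eye(4);T[:3,:3]=R.from_quat(q,scalar_first=True).as_matrix();T[:3,3]=s["eef_pos"]
    return s,c,cloud(c,T@c["hand_eye"])
def rect(n,p):
    if len(p)<5: print(n,len(p));return
    r=cv2.minAreaRect((p[:,:2]*1000).astype(np.float32));print(n,len(p),np.round(r[0],1),np.round(r[1],1),round(r[2],2),"z",np.percentile(p[:,2],[5,50,95]).round(4))
def box(P,x0,x1,y0,y1,z0,z1):
    p=P.reshape(-1,3);return p[(p[:,0]>x0)&(p[:,0]<x1)&(p[:,1]>y0)&(p[:,1]<y1)&(p[:,2]>z0)&(p[:,2]<z1)]
E
python3 - <<'E'
from look import *
s,c,P=wrist();print(s["time_s"],s["eef_pos"],R.from_quat(s["eef_rot"],scalar_first=True).as_matrix().round(3).tolist(),s["q"].round(2))
cv2.imwrite("pics/w1.png",c["frame"])
rect("grip top",box(P,.38,.5,.17,.28,.05,.07));rect("blade",box(P,.38,.57,.17,.28,.004,.02));rect("blade full",box(P,.38,.57,.17,.28,.011,.02))
E
```

```text
time_s: 1.35
eef_pos: [0.4337, 0.229, 0.211]
eef_rot: [0.0, 1.0, 0.001, -0.0]
wrist_force: [0.8, 0.1, 0.3]
opening: 1.0
grasp_force: 0.0
1.35 [0.43372609 0.22899243 0.21097288] [[1.0, 0.002, -0.001], [0.002, -1.0, -0.0], [-0.001, 0.0, -1.0]] [ 0.24  0.01  1.84 -0.    1.3   1.81]
grip top 915 [432.8 231.2] [21.4 36.3] 89.78 z [0.0557 0.0581 0.0593]
blade 2579 [467.6 231.3] [ 30.  120.1] 89.58 z [0.0059 0.0138 0.0154]
blade full 1974 [459.9 231.3] [ 30.  104.7] 89.58 z [0.0119 0.0142 0.0155]
```

View pics/w1.png

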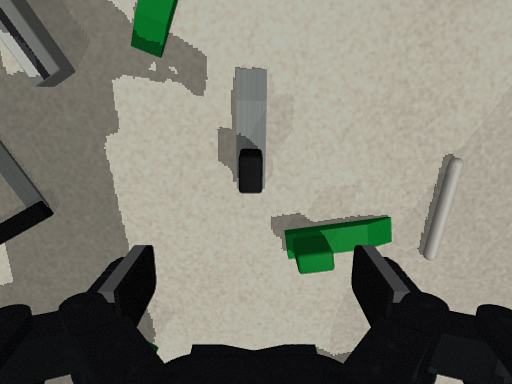

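Wrist view: the grip top is at (250,170) and the tip at (250,70). The fitted sizes match the data: 21x36 mm, 30x120 mm and 14 mm. The near green gauge at (340,235) is clear of the fingers. I'll descend with a half opening and grip.

```bash
python3 -m handwheel '[[[0,0,-0.22,5,0,0,0],[0,0,-0.22,10,0,0,0],[0,0,-0.22,14,0,0,0],[0,0,-0.22,17,0,0,0],[0,0,-0.22,18.9,0,0,0],[0,0,-0.22,18.9,0,0,0],[-1,0,-0.22,18.9,0,0,0],[-1,0,-0.22,18.9,0,0,0],[-1,0,-0.22,18.9,0,0,0],[-1,0,-0.22,18.9,0,0,0]]]'
```

```text
time_s: 2.65
eef_pos: [0.4348, 0.2314, 0.0232]
eef_rot: [-0.0, 1.0, 0.0, 0.001]
wrist_force: [-0.6, 0.0, 6.8]
opening: 0.25
grasp_force: 59.9
```

```bash
python3 -m handwheel '[[[-1,0,0,-3,0,0,0],[-1,0,0,-8,0,0,0],[-1,2,4,-8,0,0,0],[-1,3,9,-8,0,0,0],[-1,4,14,-8,0,0,0],[-1,5,19,-8,0,0,0],[-1,5,22.5,-8,0,0,0],[-1,5,22.5,-8,0,0,0],[-1,5,22.5,-8,0,0,0]]]'
python3 - <<'E'
from look import *
s,c,P=wrist();print(s["time_s"],s["eef_pos"],s["wrist_force"],R.from_quat(s["eef_rot"],scalar_first=True).as_matrix().round(3).tolist())
cv2.imwrite("pics/w2.png",c["frame"]);np.savez("w2.npz",P=P,frame=c["frame"])
rect("rail",box(P,.63,.72,-.13,.14,.066,.0765));rect("foot",box(P,.6,.72,-.06,.07,.005,.05))
rect("blade",box(P,.5,.60,-.03,.04,.07,.11))
E
```

```text
time_s: 3.78
eef_pos: [0.4835, 0.0067, 0.102]
eef_rot: [-0.0, 1.0, -0.0, -0.0]
wrist_force: [-0.7, 1.0, -1.7]
opening: 0.248
grasp_force: 59.6
3.775 [0.48349669 0.00667417 0.10196228] [-0.67093246  0.96910696 -1.71314101] [[1.0, -0.0, -0.001], [-0.0, -1.0, 0.001], [-0.001, -0.001, -1.0]]
rail 0
foot 0
blade 11008 [538.2   6.1] [30.2 76.3] 89.9 z [0.0841 0.0924 0.0938]
```

View pics/w2.png

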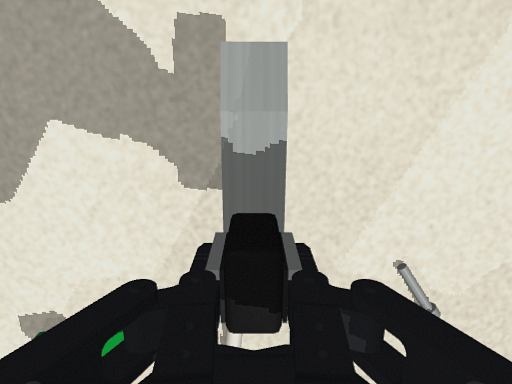

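The blade is straight in the hand. The tip is at image row 42, 93 mm ahead of the TCP. The frame is out of view, so I'll go higher and forward to measure it from near.

```bash
python3 -m handwheel '[[[-1,0,0,-6,0,0,0],[-1,2,0,-12,0,0,0],[-1,7,0,-14,0,0,0],[-1,11,0,-14,0,0,0],[-1,11,0,-14,0,0,0],[-1,11,0,-14,0,0,0]]]'
python3 - <<'E'
from look import *
s,c,P=wrist();print(s["time_s"],s["eef_pos"])
cv2.imwrite("pics/w3.png",c["frame"]);np.savez("w3.npz",P=P,frame=c["frame"])
rect("rail",box(P,.62,.74,-.13,.14,.066,.0765));rect("frame",box(P,.6,.8,-.13,.14,.02,.09));rect("foot",box(P,.6,.72,-.06,.07,.005,.05))
S=camera("scene");Q=cloud(S);rect("scene rail",box(Q,.62,.74,-.13,.14,.066,.078))
E
```

```text
time_s: 4.58
eef_pos: [0.5929, 0.0075, 0.2412]
eef_rot: [-0.0, 1.0, 0.001, -0.001]
wrist_force: [-0.3, -0.4, -2.9]
opening: 0.25
grasp_force: 59.8
4.575 [0.59288821 0.00751059 0.24117907]
rail 6655 [675.2   6.5] [230.3  31.8] 86.36 z [0.0693 0.073  0.0745]
frame 7335 [677.4   6.3] [230.3  85. ] 86.35 z [0.0369 0.0728 0.0744]
foot 11 [639.7  43. ] [5.2 1.4] 1.75 z [0.0253 0.0268 0.0282]
scene rail 676 [677.5   6. ] [230.8  33.8] 86.79 z [0.0676 0.0731 0.0771]
```

View pics/w3.png

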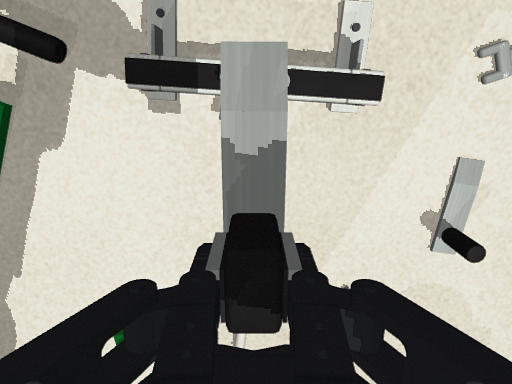

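Wrist view: the rail runs from (125,72) to (385,90), 230x32 mm at 73 mm height, as it should be. Frame yaw is -3.6° and its origin is about (0.660, 0.0075). Before setting down I'll check where the white rod and the bolt lie.

```bash
python3 - <<'E'
from look import *
S=np.load("scene1.npz");P=cloud(S);
for u,v in[(239,172),(245,182),(250,192),(200,205),(210,208)]:print("scene",u,v,P[v,u].round(3))
D=np.load("side1.npz");P=cloud(D)
for u,v in[(227,215),(243,211),(261,207),(278,240),(282,235)]:print("side",u,v,P[v,u].round(3))
P=np.load("w3.npz")["P"];print("w3 rod",P[340,238].round(3))
# is the landing area free?
p=box(cloud(camera("scene")),.49,.64,-.015,.045,.008,.05);print(len(p),p[:5].round(3))
E
```

```text
scene 239 172 [0.349 0.028 0.012]
scene 245 182 [0.394 0.023 0.014]
scene 250 192 [0.432 0.018 0.008]
scene 200 205 [ 0.386 -0.14   0.004]
scene 210 208 [ 0.412 -0.119  0.004]
side 227 215 [0.328 0.022 0.01 ]
side 243 211 [0.376 0.016 0.01 ]
side 261 207 [0.429 0.004 0.012]
side 278 240 [ 0.389 -0.137  0.009]
side 282 235 [ 0.41  -0.125  0.008]
w3 rod [0.346 0.027 0.013]
29 [[ 0.499  0.017  0.009]
 [ 0.498  0.01   0.008]
 [ 0.494 -0.002  0.009]
 [ 0.55   0.025  0.009]
 [ 0.547 -0.007  0.01 ]]
```

```bash
python3 -m handwheel '[[[-1,-4,-0.5,0,0,0,1.8],[-1,-7.1,-0.9,2,0,0,3.6],[-1,-7.1,-0.9,7,0,0,3.6],[-1,-7.1,-0.9,12,0,0,3.6],[-1,-7.1,-0.9,16,0,0,3.6],[-1,-7.1,-0.9,19,0,0,3.6],[-1,-7.1,-0.9,20.5,0,0,3.6],[-1,-7.1,-0.9,21.3,0,0,3.6],[-1,-7.1,-0.9,21.7,0,0,3.6],[-1,-7.1,-0.9,21.7,0,0,3.6]]]'
python3 - <<'E'
from look import *
s,c,P=wrist();e=s["eef_pos"];print(s["time_s"],e,s["wrist_force"],R.from_quat(s["eef_rot"],scalar_first=True).as_matrix().round(4)[:,0])
rect("blade",box(P,e[0]+.02,.64,-.03,.05,.003,.022))
th=np.deg2rad(-3.64);u=np.array([np.cos(th),np.sin(th)]);v=np.array([-u[1],u[0]])
d=e[:2]-[.6602,.0075];print("TCP local mm",d@u*1000,d@v*1000)
E
```

```text
time_s: 5.98
eef_pos: [0.5236, 0.0151, 0.026]
eef_rot: [0.0, 1.0, -0.031, 0.001]
wrist_force: [0.3, 0.1, -1.9]
opening: 0.249
grasp_force: 59.9
5.975 [0.52360777 0.01511496 0.02599347] [ 0.29221621  0.1079053  -1.8904969 ] [ 0.998  -0.0628  0.0012]
blade 10575 [579.5  11. ] [30.2 73.7] 86.41 z [0.0082 0.0165 0.0179]
TCP local mm -136.80012487037484 -1.072270654419963
```

```bash
python3 -m handwheel '[[[-1,0,-0.16,0.15,0,0,0],[-1,0,-0.16,0.3,0,0,0],[-1,0,-0.16,0.3,0,0,0],[-1,1,-0.16,0.3,0,0,0],[-1,2,-0.16,0.3,0,0,0]]]'
```

```text
time_s: 6.65
eef_pos: [0.5427, 0.0157, 0.0232]
eef_rot: [0.0, 1.0, -0.031, -0.001]
wrist_force: [-8.3, 0.9, 11.1]
opening: 0.251
grasp_force: 61.6
```

```bash
python3 -m handwheel '[[[-1,0.7,0,0,0,0,0],[-1,1.4,0,0,0,0,0],[-1,2.1,0,0,0,0,0],[-1,2.8,0,0,0,0,0],[-1,3.5,0,0,0,0,0],[-1,3.5,0,0,0,0,0]]]'
python3 -m handwheel '[[[-1,0.6,0,0,0,0,0],[-1,1.2,0,0,0,0,0],[-1,1.8,0,0,0,0,0],[-1,2.4,0,0,0,0,0],[-1,3,0,0,0,0,0],[-1,3.2,0,0,0,0,0],[-1,3.2,0,0,0,0,0]]]'
python3 - <<'E'
from look import *
s=status.get_obs();e=s["eef_pos"]
th=np.deg2rad(-3.64);u=np.array([np.cos(th),np.sin(th)]);v=np.array([-u[1],u[0]])
d=e[:2]-[.6602,.0075];print("TCP local mm",d@u*1000,d@v*1000,e[2])
c=camera("side");cv2.imwrite("pics/s2.png",cv2.resize(c["frame"][110:220,230:400],None,fx=4.5,fy=4.5,interpolation=2))
E
```

```text
time_s: 7.4
eef_pos: [0.579, 0.0132, 0.0233]
eef_rot: [0.0, 1.0, -0.031, 0.001]
wrist_force: [0.4, 1.5, 4.7]
opening: 0.25
grasp_force: 60.9
time_s: 8.28
eef_pos: [0.6081, 0.0118, 0.0233]
eef_rot: [-0.0, 1.0, -0.031, -0.002]
wrist_force: [-12.6, 1.5, 15.6]
opening: 0.251
grasp_force: 62.4
TCP local mm -52.25811962648428 0.955753780375202 0.02326666792126786
```

View pics/s2.png

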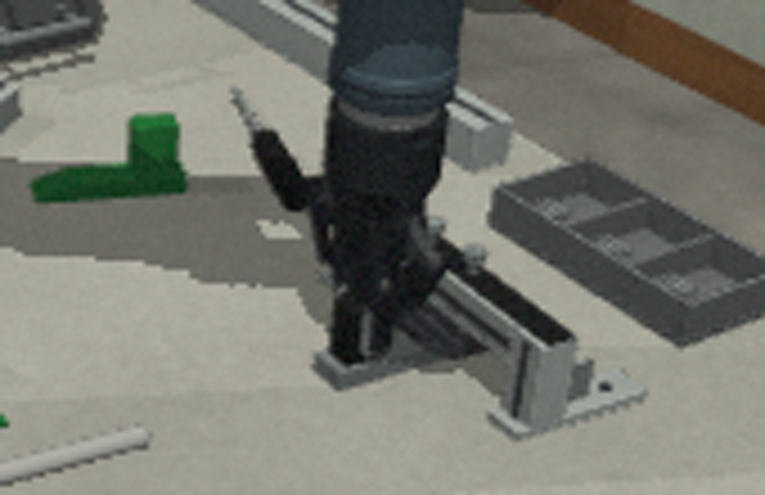

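Side view: the blade (320,370)–(480,345) lies flat under the foot, and the wrist drag has risen. I'll go 5 mm further, ease the downward press, open, retreat straight up and check.

```bash
python3 -m handwheel '[[[-1,0.3,0,0,0,0,0],[-1,0.5,0,0,0,0,0],[-1,0.5,0,0,0,0,0],[-1,0.5,0,-0.15,0,0,0],[0,0.5,0,-0.15,0,0,0],[0,0.5,0,-0.15,0,0,0],[0,0.5,0,-0.15,0,0,0]]]'
python3 -m handwheel '[[[0,0,0,-3,0,0,0],[0,0,0,-8,0,0,0],[0,-2,0,-13,0,0,0],[0,-7,0,-18,0,0,0],[0,-10,0,-20,0,0,0],[0,-10,0,-20,0,0,0]]]'
python3 - <<'E'
from look import *
s,c,P=wrist();e=s["eef_pos"];print(s["time_s"],e)
rect("grip",box(P,.54,.65,-.03,.05,.05,.066));rect("blade rear",box(P,.53,.615,-.03,.05,.009,.02));rect("rail",box(P,.64,.74,-.13,.14,.066,.0765))
cv2.imwrite("pics/w4.png",c["frame"])
p=box(P,.6,.66,-.04,.05,.018,.045);rect("foot ramp",p)
E
```

```text
time_s: 9.2
eef_pos: [0.6152, 0.0109, 0.0238]
eef_rot: [0.0, 1.0, -0.031, 0.0]
wrist_force: [0.6, 0.8, 0.1]
opening: 0.503
grasp_force: 0.0
time_s: 9.95
eef_pos: [0.5151, 0.0174, 0.2267]
eef_rot: [0.0, 1.0, -0.031, 0.003]
wrist_force: [-0.0, 0.6, -0.0]
opening: 0.496
grasp_force: 0.0
9.95 [0.51509709 0.01741155 0.22665472]
grip 1057 [611.2  11.3] [21.6 35. ] 86.19 z [0.0562 0.0581 0.0594]
blade rear 321 [601.2  11.6] [29.6 28. ] 86.49 z [0.013  0.0144 0.0156]
rail 19 [659.1   7.5] [205.7   0.8] 86.36 z [0.0664 0.0674 0.0683]
foot ramp 2125 [647.5   1.9] [82.7 27.3] 87.18 z [0.02   0.0268 0.0327]
```

View pics/w4.png

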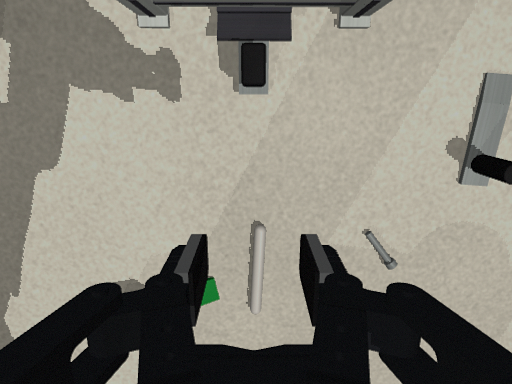

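The grip top (253,63) is upright at 58 mm. The gauge is straight at -3.7° against the frame's -3.64° and within 1 mm of its centre line. Its origin is 14 mm before the flat, so the full thickness reaches 16 mm under the foot. The thin gauge is untouched and the robot is clear.

```bash
python3 -c "
from bench import ctrl;print(ctrl.hand_in())"
```

```text
the job is handed in; nothing more can be done
None
```

I slid the thick gauge under the sprung foot from the ramp side, let go, and handed the job in: it lies flat and straight with about 16 mm of full-thickness blade under the foot, and the thin gauge was not touched.

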